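# Set the length stop of a bread portioning board and bring the roll up to it

### The job

Set the bread board up for the next cut: push the sliding length stop along its rail until it clicks into the middle one of the rail's three notches, and let go of it. Then gently push the bread roll that lies in the trough along it until its end rests against the stop, without shoving the stop out of its notch. Only push with the fingers: pinch nothing, pick nothing up, and leave the things around the board alone.

Things in the scene. Friction and masses are not known exactly. Their poses are not given: they have to be found in the camera images.
- board: Beech bread board, fixed, 116 mm wide (x), 360 mm long (y); origin: centre of its underside, z up. A trough runs along y, open at both ends: floor 22 mm up, x from -44 to +36 mm. Lip on the robot's side: 14 mm thick, top 36 mm up; fence on the far side: x 36 to 58 mm, top 52 mm up, with a flat steel rail on it (18 mm wide, top 58 mm up, y -26 to +172 mm).
- middle_notch (a point): Centre of the rail's middle notch, on its top (board x 47, y 35, z 58 mm). The rail has three notches cut across it, 11 mm wide, at board y = 65, 35 and 5 mm; a dark line on the fence stands below each.
- knife_slot (a point): Middle of the knife slot, 4 mm wide, that crosses the trough's floor, lip and fence at board y = -35 mm; on the floor (board x -4, z 22 mm). The notches are 100, 70 and 40 mm from it.
- stop_travel (a joint): Travel of the length stop along the rail (m), growing towards the knife slot (board -y). 0: parked end, plate's face at board y 110 mm; notches at 0.045, 0.075 (middle), 0.105; end 0.12. It starts at 0 to 0.03. It slides at about 1.5 N. Within about 4 mm of a notch's centre a spring ball draws it in, to within 1 mm; to push it out, either way, takes 4 to 7 N.
- pin (a joint): Height of the stop's spring pin (black knob, 13 mm across, on top of the saddle), in m: 0 while its ball rides on the rail, about -0.0026 when it has dropped into a notch.
- stop: Length stop, aluminium: saddle 44 mm long (y) on the rail, top 76 mm up (knob to 91 mm), and an upright plate from it across the trough: 6 mm thick (y 0 to +6 mm), x -90 to -12 mm, 26 to 71 mm above the counter. Axes as the board's; origin on the rail's centre line at rail-top height, in the plane of the plate's face towards the bread. It cannot leave the rail.
- stop_back (a point): Centre of the back of the stop's plate, the side away from the bread (49 mm above the counter, mid-trough). Pushing here towards board -y moves the stop from the parked end to the notches.
- roll: Bread roll in the trough, on the knife-slot side of the stop: 60 mm wide (x), 126 mm long (y, along the trough), 53 mm high, about 75 g, rounded ends; origin at the centre of its underside. With its end touching the stop, its origin is about 62 mm from the plate's face. It slides at about 1 N. It starts with its origin about 95 to 135 mm on the -y side of the middle notch.
- price_peg: Bystander: a price card in a small wooden block, 22 x 75 x 54 mm, standing loose near the parked end of the board.
- card_tray: Bystander: an open white card tray, 64 x 79 x 45 mm, loose, behind the price card.

How it is judged:
By the outcome, as a careful person would: the job done as asked, in the order asked, and still so for the second after the job is handed in, with the robot touching nothing.
It also fails if it takes over 45 s, if anything falls off the work surface, if the arm or the gripper's body presses on something with over 40 N, if the wrist force passes 120 N, or if a joint passes its speed limit or range.

### The arm

A 7-joint arm with a two-finger parallel gripper is mounted at the origin on a cart in front of the work surface, level with it; the furniture and walls round the work are solid. World frame = base frame: x ahead of the robot, y to its left, z up, the work surface at z = 0. Lengths are in m, angles in rad, forces in N, time in s.
With the tool pointing down it reaches from about 0.4 to 0.85 m from the base axis. Payload 10.4 kg.
Tool frame: the origin (TCP) lies on the centre line of the jaws, within the pads' length; the fingertips stand 17 mm ahead of it and the grasp point (between the pads) lies 2 mm behind it; z points along the fingers, y is the line along which they close (so a half turn about z gives the same grasp; the last joint's range is limited). The gripper opens to 85 mm and grips with 20 to 120 N. Pads are 22 mm wide; open, the fingers measure 114 mm over their backs; the gripper's body (76 mm by 85 mm) begins 54 mm behind the grasp point. The pads swing forward as they close: fully open they stand 13 mm farther back than shut.
Start: joints at [1.293, 0.332, -0.065, 1.46, 0.022, 1.35, -0.088], TCP at [0.158, -0.605, 0.248] pointing down, gripper open.
Joint ranges: [-2.6, 2.6], [-0.5, 2.12], [-1.47, 1.34], [0.16, 2.42], [-1.27, 4.41], [0.06, 2.06], [-2.6, 2.6]. Speed limits (rad/s): [2.22, 2.22, 2.79, 2.79, 3.14, 3.14, 3.14].

### API

Orientations are given as a unit quaternion [x, y, z, w].
In Python, from workcell import sensors, imaging, order, spotter gives the robot as it stands. The module is installed in compiled form; this text tells all that it offers.
- The arm moves only by the shell command python3 -m inch 'ROWS' [FORCE]. ROWS is JSON, a list that holds one entry, the list of rows, each a list of 7 numbers: the shift along the tool's x, y, z in m, then the turn, a rotation vector about the tool's x, y, z in rad, then the closure, from -1 (fully open) to 1 (shut). In form: [[[x, y, z, ax, ay, az, hand], ...]]. A call has 1 to 10 rows; each row is the pose to reach, as a shift and turn from the pose commanded when the call began, along the tool's axes at that moment; what a row does not reach only later rows make up. A row lasts 1/10 s, in which the tool goes at most 50 mm and 8.59 degrees, less where a joint would pass 70% of its speed; a pose out of reach is approached as far as the arm can. A call with a gripper value outside its range is refused whole. The fingers move at their own pace and stop on an object; FORCE is the grip in N (left out, the last holds). Time passes only in rows, so rows that repeat a pose let the fingers close. It gives the time, the measured TCP pose, the force, the opening and the grip force at its end, in the units of the state.
- sensors.get_obs(): the state, without advancing time (a new reading comes with each control period).
- imaging.camera(name): name is "scene" or "side" or "wrist"; returns the picture (480x640x3 uint8, blue, green, red); there is no depth.
- imaging.calibration(name): a dict with "mtx" (3x3 intrinsics, pixels), "R" (3x3) and "t" (3): a world point X has camera coordinates R X + t; the wrist camera has in their place "tool_from_camera" (4x4, takes a point from camera to tool coordinates, whose origin is the TCP and whose axes are the flange's). Camera axes: x right, y down, z forward; pixel columns grow to the right and rows downward; lengths in m; the calibration is good to about 2 mm. A picture is of the moment at which its call begins: read the wrist's pose just before it. calibration takes no time and is no camera call.
- order.hand_in(): hands the job in; it is judged then, once.
Trained networks look in the newest picture that a camera, given by its name, has taken for a name from the list of things; names that differ only in an ending like _2 or _b are one class to them, and where a whole thing is asked for, a point or a joint stands for the part that bears it (a point fixed in the world has none). Each returns a list of dicts, best first, with "conf" (0 to 1); they miss things now and then, are a little off and sometimes report something else, mostly with a low value. They report only what shows in the picture. A call takes as long as a camera call.
- spotter.look_for(label, camera): "pixel" ([column, row] in pixels, amid what is visible of it).
The state is a dict: "clock": time; "joint_pos": joint angles; "joint_velocities": joint speeds; "tau": joint torques, N m; "position": TCP position; "ee_rot": TCP orientation; "ft_force": force on the tool from outside, world axes, zero at the start; "torque": the same for the moment, N m; "grip_width": opening from 0.0 (shut) to 1.0 (fully open); "grasp_force": force on a finger pad.
Only numpy, scipy, OpenCV 4.12 (cv2) and the standard library are available. Lean on these libraries where they do the work, as an engineer would, in place of code of your own. Each camera call takes 0.05 s, during which the arm holds its last target. There are 200 camera calls.

## Working session

There is one attempt and no reset: what is moved stays moved. The work goes in short steps, Python scripts to look and compute and a shell command to move; the robot and the scene stay as the last step left them, time stands still between calls to the robot, and variables do not carry over. Pictures are saved under pics/ and viewed, at most 10 in all, crops included, and the job is handed in when it is done.

```bash
mkdir -p pics; python3 - <<'E'
from workcell import sensors, imaging, spotter
import cv2
o=sensors.get_obs();print(o)
for c in("scene","side"):
    cv2.imwrite(f"pics/{c}0.png",imaging.camera(c)); k=imaging.calibration(c);print(c,k)
    for n in("board","middle_notch","knife_slot","stop","stop_back","roll","pin","price_peg","card_tray"):
        print(n,[(d["conf"],d["pixel"]) for d in spotter.look_for(n,c)[:2]])
E
```

```text
{'clock': 0.0, 'joint_pos': array([ 1.29340734,  0.33285837, -0.0646853 ,  1.46094732,  0.02161355,
        1.34987661, -0.08851206]), 'joint_velocities': array([ 0.00146801, -0.00018039,  0.00026202,  0.00150379, -0.00053744,
       -0.00079779, -0.00042402]), 'tau': array([-1.65539450e-04, -6.25447512e+01,  4.92641435e-02, -3.91599691e+01,
        1.61838467e-02,  1.00827921e-02,  1.65770808e-05]), 'position': array([ 0.15742224, -0.60449227,  0.24752143]), 'ee_rot': array([ 9.91896168e-01,  1.27049227e-01, -1.29250736e-04, -6.84829935e-04]), 'ft_force': array([-0.60293036,  0.2437918 , -0.05433868]), 'torque': array([-0.01468789, -0.02657368, -0.00495577]), 'grasp_force': 0.0, 'grip_width': 1.0002795192438387}
scene {'mtx': array([[477.28867806,   0.        , 314.54930485],
       [  0.        , 477.28867806, 238.86115843],
       [  0.        ,   0.        ,   1.        ]]), 'R': array([[-0.85487294, -0.51858468, -0.01619232],
       [-0.27074113,  0.47249762, -0.83871642],
       [ 0.44259632, -0.71261205, -0.54432763]]), 't': array([0.61571155, 0.07293669, 0.8512173 ])}
board [
[... 332 characters left out ...]
([[529.48864411,   0.        , 321.66322901],
       [  0.        , 529.48864411, 239.60560515],
       [  0.        ,   0.        ,   1.        ]]), 'R': array([[ 0.82403667, -0.56651855, -0.00450642],
       [-0.20470767, -0.29032436, -0.9347762 ],
       [ 0.52825973,  0.77121236, -0.35520861]]), 't': array([-0.26796919,  0.27874693,  0.35249701])}
board [(0.75, [365.0, 310.2])]
middle_notch [(0.74, [364.9, 311.9])]
knife_slot [(0.7, [364.9, 314.0])]
stop [(0.66, [313.4, 269.3])]
stop_back [(0.85, [316.7, 270.0]), (0.35, [362.9, 310.2])]
roll [(0.62, [422.5, 318.4]), (0.6, [362.7, 316.4])]
pin []
price_peg [(0.64, [295.2, 241.3]), (0.46, [365.2, 311.9])]
card_tray [(0.57, [321.3, 226.9])]
```

View pics/scene0.png

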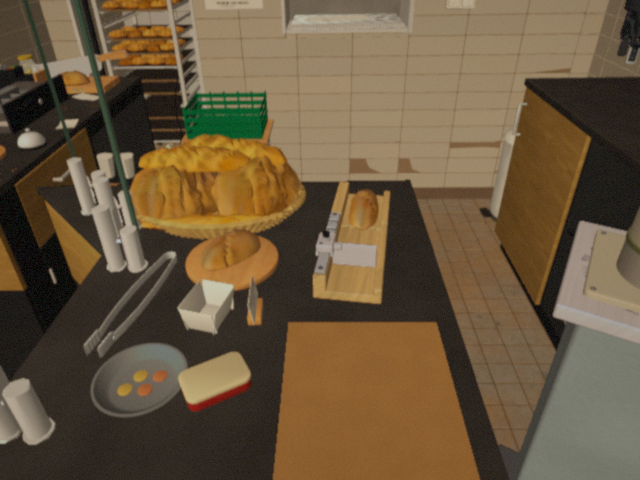

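View pics/side0.png

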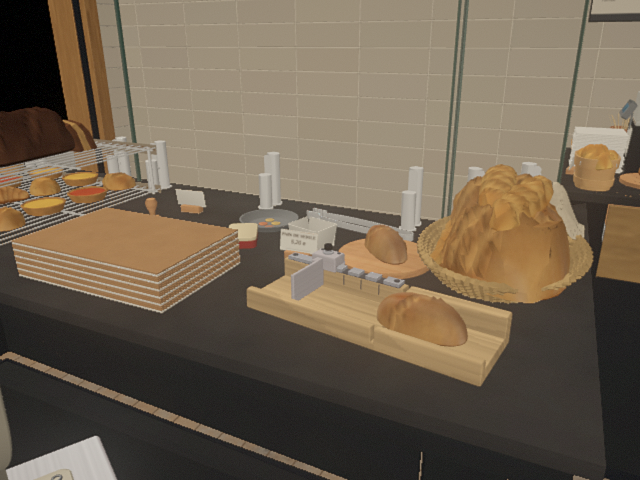

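The board sits at about (350,250) in the scene view and (375,310) in the side view. The stop is toward the parked end and the roll lies beyond it. I'll enlarge both views to get the corner pixels.

```bash
python3 - <<'E'
import cv2
a=cv2.imread("pics/scene0.png")[170:315,290:410];cv2.imwrite("pics/c1.png",cv2.resize(a,None,fx=4,fy=4,interpolation=2))
a=cv2.imread("pics/side0.png")[235:385,240:515];cv2.imwrite("pics/c2.png",cv2.resize(a,None,fx=2.9,fy=2.9,interpolation=2))
E
```

```text
(no output)
```

View pics/c1.png

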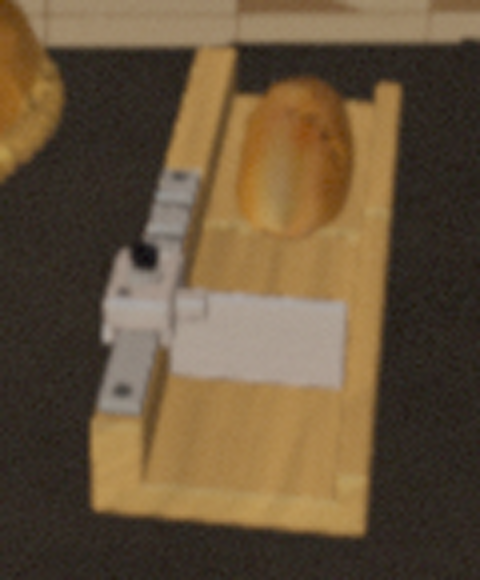

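View pics/c2.png

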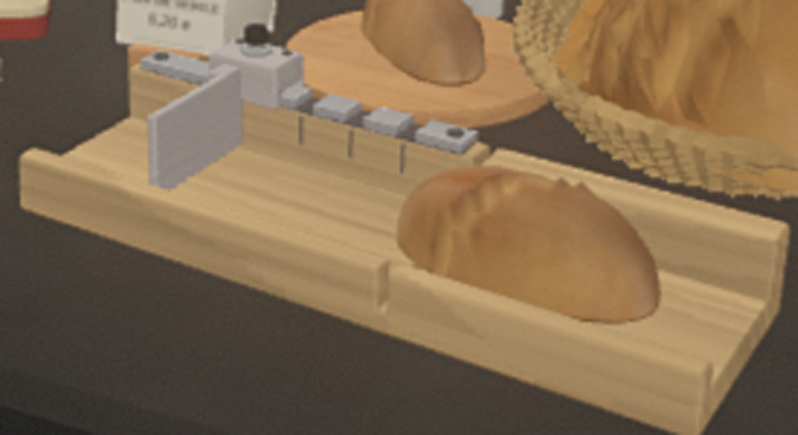

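```bash
cat > fit.py <<'E'
from workcell import imaging
import numpy as np
from scipy.optimize import least_squares
C={c:imaging.calibration(c) for c in("scene","side")}
def proj(c,X):
    k=C[c];p=(np.atleast_2d(X)@k["R"].T+k["t"])@k["mtx"].T;return p[:,:2]/p[:,2:]
def pix(c,p):
    p=np.array(p,float);return p/4+[290,170] if c=="scene" else p/2.9+[240,235]
def W(b,P):
    c,s=np.cos(b[2]),np.sin(b[2]);return np.atleast_2d(P)/1000@np.array([[c,s,0],[-s,c,0],[0,0,1]])+[b[0],b[1],0]
F={"scene":[((58,180,0),(93,508)),((-58,180,0),(363,534)),((58,180,52),(92,418)),((-58,180,36),(367,478)),((58,-180,52),(198,47)),((36,-180,52),(238,50)),((-58,-180,36),(402,85)),((56,172,58),(98,408)),((38,172,58),(140,412)),((56,-26,58),(164,170))],
"side":[((-58,180,0),(22,207)),((-58,180,36),(22,152)),((-58,-180,0),(698,432)),((-58,-180,36),(704,368)),((58,-180,52),(788,226)),((-58,-35,36),(383,266)),((36,65,46),(300,125)),((36,35,46),(350,142)),((36,5,46),(402,158))]}
if __name__=="__main__":
    f=lambda b:np.concatenate([(proj(c,W(b,[q[0] for q in F[c]]))-pix(c,[q[1] for q in F[c]])).ravel() for c in F])
    r=least_squares(f,[.55,-.4,0],loss="soft_l1");b=r.x;print("board",b,"res",np.round(f(b),1))
    S={"side":[((-43,0,71),(150,118)),((-43,0,26),(152,182)),((35,0,71),(240,70))],"scene":[((-43,6,26),(343,387)),((-43,6,71),(347,303))]}
    for c in S:
        g=lambda s:np.concatenate([(proj(c,W(b,np.array([q[0] for q in S[c]])+[0,s[0],0]))-pix(c,[q[1] for q in S[c]])).ravel()])
        q=least_squares(g,[90.]);print(c,"stop y",q.x,np.round(q.fun,1))
    u,v=np.meshgrid(np.linspace(0,6.28,60),np.linspace(-1.57,1.57,30))
    E=np.c_[(30*np.cos(v)*np.cos(u)).ravel(),(63*np.cos(v)*np.sin(u)).ravel(),42+(np.where(v>0,33,20)*np.sin(v)).ravel()]
    B={"scene":[(237,75),(353,238)],"side":[(398,166),(660,322)]}
    def h(p):
        o=[]
        for c in B:
            P=proj(c,W(b,E+[p[0],p[1],0]));o+=[(P.min(0)-pix(c,B[c][0])),(P.max(0)-pix(c,B[c][1]))]
        return np.concatenate(o)
    q=least_squares(h,[-4,-80]);print("roll",q.x,np.round(q.fun,1))
    for n,P in dict(x0=(-4,110,49),notch=(47,35,58),farend=(-4,-180,22)).items(): print(n,W(b,P))
E
python3 fit.py
```

```text
board [0.5208008  0.16623664 0.37784128] res [-0.4  1.6 -0.2  1.7 -0.7  0.   0.1 -1.  -0.4 -1.7 -0.8 -1.9 -0.7 -1.8
 -0.3 -3.1 -0.1 -3.2 -0.3 -1.7 -1.4  3.1 -2.8  0.7 -0.9  6.8  0.2  2.6
  1.1 -1.8 -0.9  1.9 -0.1 -0.5 -0.1 -1.7 -0.1 -2.3]
side stop y [103.04304296] [-0.3 -0.6 -0.2  5.6 -0.7 -1.9]
scene stop y [101.10455904] [-0.6 -0.1 -0.3  0. ]
roll [-10.68230593 -81.17284885] [ 1.9 -1.5  1.8 -5.4 -1.2 -0.3  0.3 -5. ]
x0 [[0.47650231 0.26700193 0.049     ]]
notch [[0.55157354 0.21610685 0.058     ]]
farend [[ 0.58348762 -0.00254239  0.022     ]]
```

```bash
cat > go.py <<'E'
import sys,numpy as np
from workcell import sensors
from scipy.spatial.transform import Rotation as R
from fit import W
B=[0.5208,0.1662,0.3778]
def to(*p,turn=True):
    o=sensors.get_obs();r=R.from_quat(o["ee_rot"]);d=r.inv().apply(W(B,p)[0]-o["position"])
    y=r.inv()*R.from_matrix(np.array([[np.cos(B[2]),np.sin(B[2]),0],[np.sin(B[2]),-np.cos(B[2]),0],[0,0,-1.]]))
    print(p,"shift",d.round(4),"turn",y.as_rotvec().round(4))
def here():
    o=sensors.get_obs();c,s=np.cos(B[2]),np.sin(B[2]);M=np.array([[c,-s,0],[s,c,0],[0,0,1]])
    print("t",o["clock"],"board mm",((o["position"]-[B[0],B[1],0])@M*1000).round(1),"F board",(o["ft_force"]@M).round(2))
if __name__=="__main__":
    here();to(*map(float,sys.argv[1:]))
E
python3 - <<'E'
from go import *
from workcell import imaging
print(imaging.calibration("wrist"))
to(-30,20,280)
o=sensors.get_obs();r=R.from_quat(o["ee_rot"]);print(r.inv().apply(np.array([.42,-.35,.3])-o["position"]))
from fit import C
for n,p in dict(peg=(255,308),tray=(205,305)).items():
    k=C["scene"];d=k["R"].T@np.linalg.solve(k["mtx"],[*p,1]);c=-k["R"].T@k["t"];X=c+d*(.025-c[2])/d[2]
    a=X-[B[0],B[1],0];print(n,X,a[0]*np.cos(B[2])+a[1]*np.sin(B[2]),-a[0]*np.sin(B[2])+a[1]*np.cos(B[2]))
E
```

```text
{'mtx': array([[413.82398776,   0.        , 322.40557883],
       [  0.        , 413.82398776, 232.12474787],
       [  0.        ,   0.        ,   1.        ]]), 'tool_from_camera': array([[ 7.09026690e-04, -9.66220050e-01, -2.57717506e-01,
         6.52774292e-02],
       [ 9.99999555e-01,  5.24565189e-04,  7.84506165e-04,
         5.08565263e-04],
       [-6.22815954e-04, -2.57717947e-01,  9.66219991e-01,
        -1.24576054e-01],
       [ 0.00000000e+00,  0.00000000e+00,  0.00000000e+00,
         1.00000000e+00]])}
(-30, 20, 280) shift [ 0.5136 -0.6708 -0.0317] turn [ 0.0002 -0.     -0.123 ]
[ 0.31821382 -0.18046563 -0.05165707]
peg [0.56082185 0.44666983 0.025     ] 0.1406581773614604 0.2459275301497005
tray [0.63575964 0.48178696 0.025     ] 0.22326512284190003 0.2509253506800759
```

```bash
python3 -m inch '[[[0.04,-0.023,-0.007,0,0,0,1],[0.08,-0.045,-0.013,0,0,0,1],[0.12,-0.068,-0.02,0,0,0,1],[0.16,-0.09,-0.026,0,0,0,1],[0.2,-0.113,-0.032,0,0,0,1],[0.24,-0.135,-0.039,0,0,-0.03,1],[0.28,-0.158,-0.045,0,0,-0.06,1],[0.318,-0.18,-0.05,0,0,-0.09,1],[0.318,-0.18,-0.05,0,0,-0.123,1],[0.318,-0.18,-0.05,0,0,-0.123,1]]]' && python3 go.py -30 20 280
```

```text
clock: 2.0
position: [0.4207, -0.3496, 0.2985]
ee_rot: [0.982, 0.189, 0.0, 0.0]
ft_force: [0.5, -0.4, 0.7]
grip_width: -0.005
grasp_force: 0.0
t 2.0 board mm [-283.3 -442.5  298.5] F board [ 0.34 -0.59  0.65]
(-30.0, 20.0, 280.0) shift [ 0.2547 -0.4618  0.0183] turn [ 0.0005 -0.0001  0.003 ]
```

```bash
python3 -m inch '[[[0.024,-0.042,0,0,0,0,1],[0.048,-0.086,0,0,0,0,1],[0.072,-0.13,0,0,0,0,1],[0.096,-0.173,0,0,0,0,1],[0.12,-0.216,0,0,0,0,1],[0.144,-0.26,0,0,0,0,1],[0.168,-0.303,0,0,0,0,1],[0.192,-0.346,0,0,0,0,1],[0.216,-0.39,0,0,0,0,1],[0.235,-0.425,0.01,0,0,0,1]]]' && python3 -m inch '[[[0.02,-0.037,0.008,0,0,0,1],[0.02,-0.037,0.008,0,0,0.003,1],[0.02,-0.037,0.008,0,0,0.003,1]]]' && python3 - <<'E'
from go import *
from workcell import imaging
import cv2
here();o=sensors.get_obs();np.save("w1.npy",np.r_[o["position"],o["ee_rot"]])
cv2.imwrite("pics/w1.png",imaging.camera("wrist"))
E
```

```text
clock: 3.0
position: [0.4822, 0.1329, 0.2894]
ee_rot: [0.982, 0.187, 0.001, 0.0]
ft_force: [0.7, -0.3, -0.6]
grip_width: -0.0
grasp_force: 0.0
clock: 3.3
position: [0.4866, 0.1725, 0.2798]
ee_rot: [0.983, 0.186, -0.001, 0.0]
ft_force: [1.0, -0.6, -0.3]
grip_width: -0.002
grasp_force: 0.0
t 3.3 board mm [-29.5  18.4 279.8] F board [ 0.71 -0.97 -0.35]
```

View pics/w1.png

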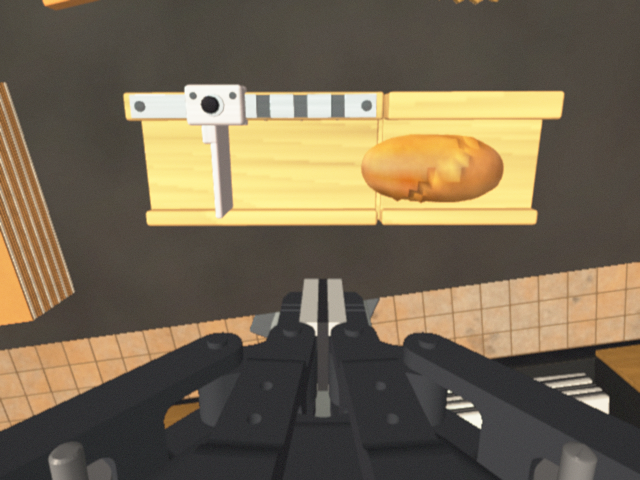

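The wrist view shows the rail's middle notch at (300,106), the stop knob at (210,104), the plate foot at about (223,213), and the roll spanning columns 361–503. Next I'll refine the board pose with these.

```bash
python3 - <<'E'
import numpy as np
from fit import W
from scipy.optimize import least_squares
from scipy.spatial.transform import Rotation as R
from workcell import imaging
k=imaging.calibration("wrist");T=k["tool_from_camera"];p=np.load("w1.npy");r=R.from_quat(p[3:])
def pj(X):
    c=(r.inv().apply(X-p[:3])-T[:3,3])@T[:3,:3];q=c@k["mtx"].T;return q[:,:2]/q[:,2:]
F=[((47,35,58),(300,106)),((47,65,58),(262.5,106)),((47,5,58),(337.5,106)),((47,172,58),(127,106)),((47,-26,58),(381.5,105)),((58,-180,52),(562,92)),((36,-180,52),(562,118)),((58,180,52),(125,94)),((-58,180,36),(149,224)),((-58,-180,36),(536,223))]
P=[a for a,_ in F];U=np.array([u for _,u in F])
f=lambda b:(pj(W(b,P))-U).ravel()
q=least_squares(f,[.5208,.1662,.3778],loss="soft_l1");b=q.x;print(b,f(b).round(1))
for n,A,u in(("knob",(47,0,91),210),("plate bot face",(-43,0,26),231),("plate top face",(-43,0,71),219),("roll",(-4,0,45),361),("roll",(-4,0,45),503)):
    s=least_squares(lambda s:pj(W(b,np.array(A)+[0,s[0],0]))[:,0]-u,[50.]).x;print(n,"y",s)
for v in(134,202): print("roll x",least_squares(lambda s:pj(W(b,[s[0],-80,45]))[:,1]-v,[0.]).x)
E
```

```text
[0.52163895 0.16689603 0.37956321] [-0.  -0.3 -0.  -0.1 -0.1 -0.5  1.9  0.6 -5.4  0.3  4.3 -1.6  0.3  0.7
 -4.3 -1.3 -3.6  2.9  1.7  2. ]
knob y [98.40935727]
plate bot face y [102.62374602]
plate top face y [102.96630299]
roll y [-16.04871828]
roll y [-138.5506724]
roll x [24.01211706]
roll x [-34.36054975]
```

```bash
sed -i 's/^B=.*/B=[0.52164,0.1669,0.37956]/' go.py; python3 go.py -4 138 53
```

```text
t 3.35 board mm [-30.6  17.1 280.1] F board [ 0.18 -0.5   0.48]
(-4.0, 138.0, 53.0) shift [ 0.0258 -0.1212  0.227 ] turn [ 0.0005  0.0006 -0.0072]
```

```bash
python3 -m inch '[[[0.01,-0.04,0.02,0,0,-0.007,1],[0.02,-0.08,0.04,0,0,-0.007,1],[0.026,-0.121,0.06,0,0,-0.007,1],[0.026,-0.121,0.1,0,0,-0.007,1],[0.026,-0.121,0.14,0,0,-0.007,1],[0.026,-0.121,0.17,0,0,-0.007,1],[0.026,-0.121,0.2,0,0,-0.007,1],[0.026,-0.121,0.22,0,0,-0.007,1],[0.026,-0.121,0.227,0,0,-0.007,1],[0.026,-0.121,0.227,0,0,-0.007,1]]]' && python3 go.py -4 60 53
```

```text
clock: 4.35
position: [0.467, 0.2934, 0.0529]
ee_rot: [0.982, 0.189, -0.0, 0.001]
ft_force: [0.1, -0.5, 1.2]
grip_width: 0.002
grasp_force: 0.0
t 4.35 board mm [ -3.9 137.7  52.9] F board [-0.03 -0.48  1.16]
(-4.0, 60.0, 53.0) shift [-0.0001  0.0777 -0.    ] turn [ 0.001   0.001  -0.0002]
```

```bash
python3 -m inch '[[[0,0.006,0,0,0,0,1],[0,0.011,0,0,0,0,1],[0,0.016,0,0,0,0,1],[0,0.02,0,0,0,0,1],[0,0.024,0,0,0,0,1],[0,0.028,0,0,0,0,1],[0,0.031,0,0,0,0,1],[0,0.034,0,0,0,0,1],[0,0.036,0,0,0,0,1],[0,0.038,0,0,0,0,1]]]' && cat > look.py <<'E'
import sys,cv2
from go import *
from workcell import imaging
k=imaging.calibration("wrist");T=k["tool_from_camera"]
here();o=sensors.get_obs();np.save("w.npy",np.r_[o["position"],o["ee_rot"]]);im=imaging.camera("wrist")
cv2.imwrite(f"pics/{sys.argv[1]}.png",im)
r=R.from_quat(o["ee_rot"])
def pj(*P):
    c=(r.inv().apply(W(B,P)[0]-o["position"])-T[:3,3])@T[:3,:3];q=k["mtx"]@c;return (q[:2]/q[2]).round(1)
print("px notches",pj(47,65,58),pj(47,35,58),pj(47,5,58))
for y in range(110,20,-10): print(y,"knob",pj(47,y-4.4,91),"platetop",pj(-4,y,71))
E
python3 look.py w2
```

```text
clock: 5.35
position: [0.4806, 0.2597, 0.0532]
ee_rot: [0.982, 0.19, 0.0, 0.0]
ft_force: [0.3, 2.6, 1.0]
grip_width: -0.002
grasp_force: 1.1
t 5.35 board mm [ -3.7 101.4  53.2] F board [1.25 2.3  1.02]
px notches [446.7 174.1] [550.4 174.4] [654.1 174.7]
110 knob [300.3 192.6] platetop [290.5 355.3]
100 knob [347.5 192.7] platetop [325.  355.3]
90 knob [394.7 192.8] platetop [359.5 355.4]
80 knob [441.9 193. ] platetop [393.9 355.5]
70 knob [489.1 193.1] platetop [428.3 355.6]
60 knob [536.3 193.2] platetop [462.8 355.7]
50 knob [583.4 193.4] platetop [497.2 355.7]
40 knob [630.6 193.5] platetop [531.6 355.8]
30 knob [677.7 193.6] platetop [566.  355.9]
```

View pics/w2.png

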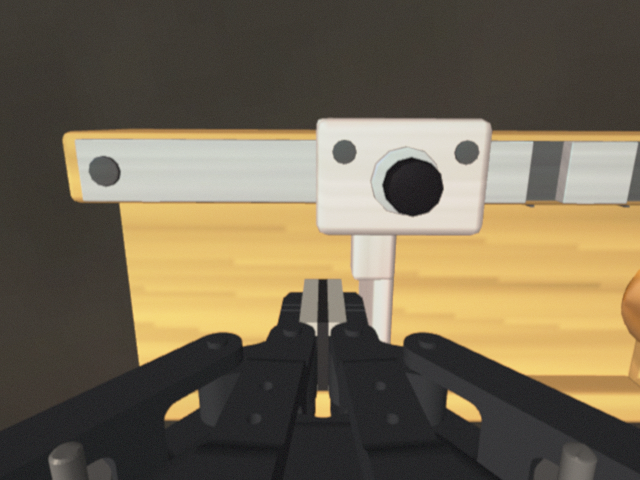

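The knob is at (413,187) and the middle notch shows at (547,172). The plate face is at about y=81, so the TCP runs about 20.5 mm behind it. I'll go on through the first notch.

```bash
python3 -m inch '[[[0,0.004,0,0,0,0,1],[0,0.008,0,0,0,0,1],[0,0.012,0,0,0,0,1],[0,0.015,0,0,0,0,1],[0,0.018,0,0,0,0,1],[0,0.021,0,0,0,0,1],[0,0.024,0,0,0,0,1],[0,0.027,0,0,0,0,1],[0,0.03,0,0,0,0,1],[0,0.033,0,0,0,0,1]]]' && python3 go.py -4 57 53
python3 -m inch '[[[0,0.002,0,0,0,0,1],[0,0.004,0,0,0,0,1],[0,0.005,0,0,0,0,1],[0,0.006,0,0,0,0,1],[0,0.007,0,0,0,0,1],[0,0.008,0,0,0,0,1]]]' && python3 go.py -4 57 53
```

```text
clock: 6.4
position: [0.4928, 0.2288, 0.0532]
ee_rot: [0.982, 0.19, -0.0, 0.0]
ft_force: [-2.4, 2.3, -1.3]
grip_width: 0.001
grasp_force: 1.4
t 6.4 board mm [-3.9 68.2 53.2] F board [-1.35  3.   -1.29]
(-4.0, 57.0, 53.0) shift [-0.0001  0.0112  0.0002] turn [0.0003 0.0005 0.0021]
clock: 7.0
position: [0.4962, 0.2215, 0.0534]
ee_rot: [0.982, 0.19, 0.0, 0.0]
ft_force: [0.2, -0.6, 0.1]
grip_width: 0.001
grasp_force: 0.1
t 7.0 board mm [-3.4 60.2 53.4] F board [-0.08 -0.62  0.12]
(-4.0, 57.0, 53.0) shift [-0.0006  0.0032  0.0004] turn [ 0.0004 -0.0004  0.002 ]
```

The push force fell to about 0 just short of the notch, so the stop seems to have snapped in. I'll check with a picture.

```bash
python3 look.py w3 | head -2
```

```text
t 7.0 board mm [-3.4 60.2 53.4] F board [-0.08 -0.62  0.12]
px notches [303.9 174.7] [407.6 175. ] [511.1 175.3]
```

View pics/w3.png

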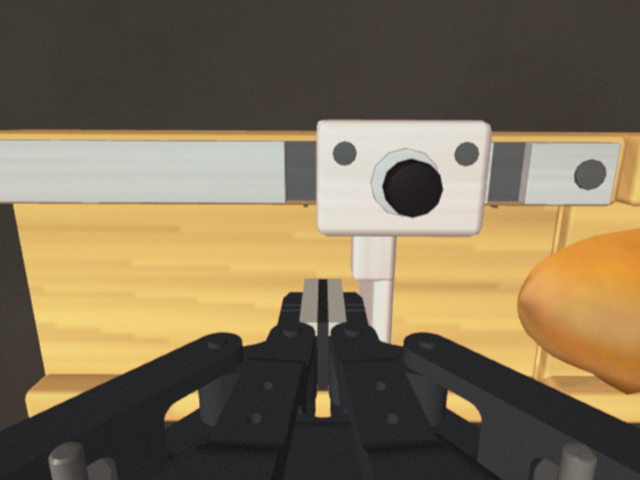

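The saddle is still touching the finger, with its centre at about y 39, so it's 4 mm short. I'll creep on.

```bash
for i in 1; do :; done
python3 -m inch '[[[0,0.0005,0,0,0,0,1],[0,0.001,0,0,0,0,1],[0,0.0015,0,0,0,0,1],[0,0.002,0,0,0,0,1],[0,0.002,0,0,0,0,1]]]' && python3 look.py w4 | head -2
python3 - <<'E'
import cv2,numpy as np
a=cv2.imread("pics/w3.png");b=cv2.imread("pics/w4.png")
for im in(a,b):
    g=im[130:230,250:530].min(2)
    row=im[220,250:530].min(1)>150; xs=np.where(row)[0]+250;print("saddle",xs.min(),xs.max())
    m=(im[140:225,365:450].max(2)<45);ys,xs=np.where(m);print("knob",xs.mean()+365,ys.mean()+140,m.sum())
E
```

```text
clock: 7.55
position: [0.4967, 0.2198, 0.0533]
ee_rot: [0.982, 0.19, 0.0, 0.0]
ft_force: [-0.1, 0.5, 0.1]
grip_width: 0.002
grasp_force: 0.0
t 7.55 board mm [-3.6 58.4 53.3] F board [0.12 0.45 0.13]
px notches [297.9 174. ] [401.6 174.3] [505.3 174.6]
saddle 317 480
knob 412.53231782626597 187.73651708522027 2429
saddle 323 487
knob 418.82586644125104 185.84699915469145 2366
```

The stop jumped 1.5 mm ahead of the finger and the knob dropped, so it has clicked in at about y 35–36. I'll back off, lift, and move round behind the roll.

```bash
python3 -m inch '[[[0,-0.008,0,0,0,0,1],[0,-0.02,-0.005,0,0,0,1],[0,-0.025,-0.03,0,0,0,1],[0,-0.025,-0.07,0,0,0,1],[0,-0.025,-0.11,0,0,0,1],[0,-0.02,-0.15,0,0,0,1],[0,0.01,-0.17,0,0,0,1],[0,0.04,-0.17,0,0,0,1],[0,0.06,-0.17,0,0,0,1],[0,0.06,-0.17,0,0,0,1]]]' && python3 look.py w5 | head -2; python3 go.py -5 -170 50
```

```text
clock: 8.6
position: [0.5198, 0.1622, 0.2236]
ee_rot: [0.982, 0.188, 0.0, 0.001]
ft_force: [-0.7, 0.5, 0.1]
grip_width: -0.001
grasp_force: 0.0
t 8.6 board mm [ -3.4  -3.7 223.6] F board [-0.45  0.7   0.1 ]
px notches [220.9 144.1] [264.6 144.1] [308.3 144.1]
t 8.65 board mm [ -3.5  -1.6 223.6] F board [-0.71  0.14 -1.32]
(-5.0, -170.0, 50.0) shift [-0.0017  0.1684  0.1736] turn [ 0.0001 -0.0002  0.0008]
```

View pics/w5.png

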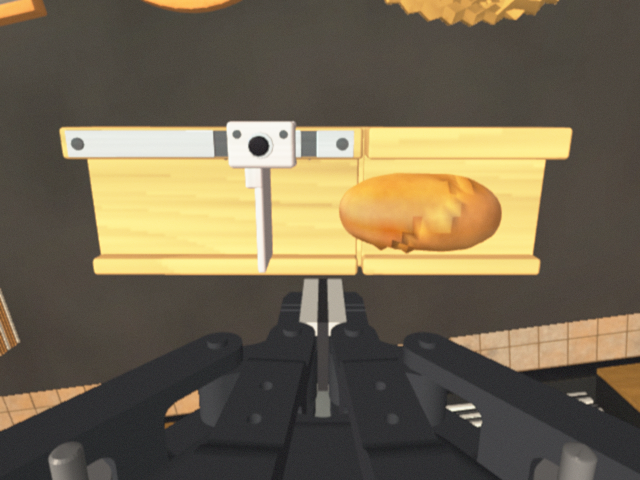

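The saddle sits symmetrically over the middle notch at (264,144), between the visible notches at 221 and 308. The roll spans columns 339–501 and is clear all round, so I'll descend behind it.

```bash
python3 -m inch '[[[0,0.045,0,0,0,0,1],[0,0.09,0,0,0,0,1],[-0.001,0.135,0,0,0,0,1],[-0.002,0.17,0.02,0,0,0,1],[-0.002,0.172,0.06,0,0,0,1],[-0.002,0.172,0.1,0,0,0,1],[-0.002,0.172,0.135,0,0,0,1],[-0.002,0.172,0.16,0,0,0,1],[-0.002,0.172,0.174,0,0,0,1],[-0.002,0.172,0.174,0,0,0,1]]]' && python3 look.py w6 | head -1
```

```text
clock: 9.65
position: [0.5802, 0.0054, 0.048]
ee_rot: [0.982, 0.191, -0.001, -0.001]
ft_force: [-0.7, -0.2, 0.3]
grip_width: 0.006
grasp_force: 0.0
t 9.65 board mm [  -5.5 -171.6   48. ] F board [-0.66  0.1   0.33]
```

View pics/w6.png

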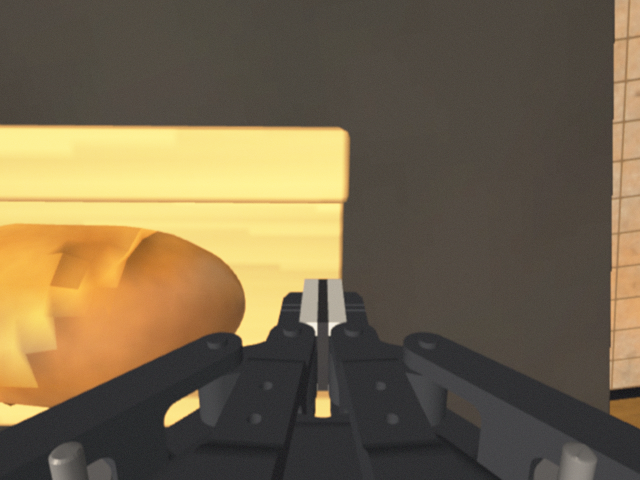

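```bash
python3 -m inch '[[[0,-0.006,0,0,0,0,1],[0,-0.011,0,0,0,0,1],[0,-0.014,0,0,0,0,1],[0,-0.017,0,0,0,0,1],[0,-0.02,0,0,0,0,1],[0,-0.023,0,0,0,0,1],[0,-0.026,0,0,0,0,1],[0,-0.029,0,0,0,0,1],[0,-0.032,0,0,0,0,1],[0,-0.035,0,0,0,0,1]]]' && python3 go.py -5 -112 49
python3 -m inch '[[[0,-0.003,0,0,0,0,1],[0,-0.006,0,0,0,0,1],[0,-0.009,0,0,0,0,1],[0,-0.012,0,0,0,0,1],[0,-0.015,0,0,0,0,1],[0,-0.017,0,0,0,0,1],[0,-0.019,0,0,0,0,1],[0,-0.02,0,0,0,0,1],[0,-0.021,0,0,0,0,1],[0,-0.021,0,0,0,0,1]]]' && python3 look.py w7 | head -2
```

```text
clock: 10.7
position: [0.568, 0.0365, 0.0493]
ee_rot: [0.982, 0.19, -0.0, 0.0]
ft_force: [-0.6, -0.6, -0.2]
grip_width: 0.002
grasp_force: 0.2
t 10.7 board mm [  -5.2 -138.3   49.3] F board [-0.78 -0.33 -0.22]
(-5.0, -112.0, 49.0) shift [ 0.0003 -0.0263  0.0003] turn [0.0001 0.0001 0.0022]
clock: 11.7
position: [0.5603, 0.056, 0.0493]
ee_rot: [0.982, 0.19, -0.0, 0.0]
ft_force: [0.8, -0.6, -0.2]
grip_width: -0.001
grasp_force: 0.0
t 11.7 board mm [  -5.2 -117.3   49.3] F board [ 0.52 -0.82 -0.24]
px notches [-335.2  168. ] [-227.1  168.3] [-119.1  168.7]
```

View pics/w7.png

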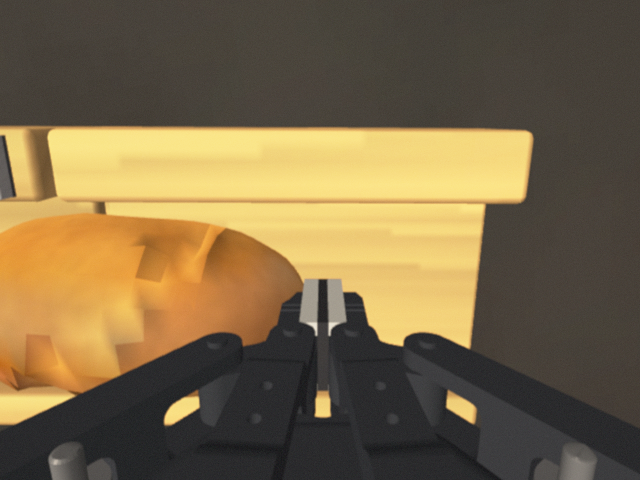

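The roll is at the finger, with its right end at about (303,285), and it's moving in line. I have no picture views left, so I'll finish by force reading and numeric image checks.

```bash
python3 -m inch '[[[0,-0.001,0,0,0,0,1],[0,-0.002,0,0,0,0,1],[0,-0.003,0,0,0,0,1],[0,-0.004,0,0,0,0,1],[0,-0.005,0,0,0,0,1],[0,-0.006,0,0,0,0,1],[0,-0.007,0,0,0,0,1],[0,-0.008,0,0,0,0,1]]]' >/dev/null && python3 go.py -5 -103 49
cat > gap.py <<'E'
# roll-plate gap along the trough, from fixed cameras
import numpy as np,cv2
from workcell import imaging
from fit import proj,W
from go import B,here
here()
for c in("scene","side"):
    im=imaging.camera(c);hsv=cv2.cvtColor(im,cv2.COLOR_BGR2HSV)
    print(c)
    for y in range(48,-10,-3):
        u=proj(c,W(B,(-5,y,48)))[0].round().astype(int);print(y,u,hsv[u[1],u[0]],end="; ")
    print()
E
python3 gap.py
```

```text
t 12.55 board mm [  -5.2 -109.4   49.3] F board [ 1.37 -1.16  0.98]
(-5.0, -103.0, 49.0) shift [ 0.0002 -0.0064  0.0003] turn [ 0.0001 -0.      0.0023]
t 12.55 board mm [  -5.2 -109.4   49.3] F board [ 1.37 -1.16  0.98]
scene
48 [357 237] [ 14  38 175]; 45 [357 236] [ 12  37 173]; 42 [357 235] [ 14  37 173]; 39 [357 234] [ 14  40 172]; 36 [357 234] [ 14  40 172]; 33 [358 233] [ 14  40 172]; 30 [358 232] [ 15  39 171]; 27 [358 231] [ 15  38 173]; 24 [358 230] [ 14  37 174]; 21 [358 230] [ 14  37 174]; 18 [358 229] [ 15  38 173]; 15 [358 228] [ 15  35 173]; 12 [359 227] [ 14  34 174]; 9 [359 226] [ 14  33 170]; 6 [359 225] [ 14  51 159]; 3 [359 225] [ 14  51 159]; 0 [359 224] [ 15 109 150]; -3 [359 223] [ 17 167 148]; -6 [359 222] [ 18 173 149]; -9 [359 222] [ 18 173 149]; 
side
48 [339 289] [ 11  28 148]; 45 [340 289] [ 12  29 149]; 42 [342 290] [ 12  29 149]; 39 [344 290] [ 11  27 149]; 36 [346 291] [ 11  29 149]; 33 [348 291] [ 13  27 149]; 30 [349 292] [ 12  29 150]; 27 [351 292] [ 11  29 149]; 24 [353 293] [ 11  28 148]; 21 [355 294] [ 11  24 147]; 18 [357 294] [  9  28 148]; 15 [359 295] [ 15 125 167]; 12 [360 295] [ 14 127 162]; 9 [362 296] [ 15 137 158]; 6 [364 296] [ 15 140 162]; 3 [366 297] [ 14 139 156]; 0 [368 297] [ 14 142 160]; -3 [370 298] [ 14 143 152]; -6 [372 298] [ 15 140 144]; -9 [374 299] [ 15 138 159];
```

```bash
cp pics/w7.png /tmp/; f(){ python3 - <<'E'
from go import here;here()
E
}
python3 -m inch '[[[0,-0.0005,0,0,0,0,1],[0,-0.001,0,0,0,0,1],[0,-0.0015,0,0,0,0,1],[0,-0.002,0,0,0,0,1]]]' >/dev/null; f
python3 -m inch '[[[0,-0.0005,0,0,0,0,1],[0,-0.001,0,0,0,0,1]]]' >/dev/null; f
python3 -m inch '[[[0,0,0,0,0,0,1]]]' >/dev/null; f
```

```text
t 13.05 board mm [  -5.3 -107.5   49.3] F board [0.47 0.   0.83]
t 13.25 board mm [  -5.2 -106.5   49.3] F board [-0.7  -0.05  0.37]
t 13.35 board mm [  -5.2 -106.4   49.3] F board [ 0.18  0.09 -1.06]
```

```bash
f(){ python3 -c "from go import here;here()"; }
python3 -m inch '[[[0,-0.0005,0,0,0,0,1],[0,-0.001,0,0,0,0,1]]]' >/dev/null; f
python3 -m inch '[[[0,-0.0005,0,0,0,0,1],[0,-0.001,0,0,0,0,1]]]' >/dev/null; f
python3 -m inch '[[[0,-0.0005,0,0,0,0,1],[0,-0.001,0,0,0,0,1]]]' >/dev/null; f
```

```text
t 13.55 board mm [  -5.3 -105.5   49.3] F board [-0.04 -0.55 -0.39]
t 13.75 board mm [  -5.2 -104.4   49.3] F board [ 0.14 -1.28 -0.24]
t 13.95 board mm [  -5.3 -103.4   49.3] F board [-0.29 -1.18  0.81]
```

```bash
f(){ python3 -c "from go import here;here()"; }
python3 -m inch '[[[0,-0.0005,0,0,0,0,1],[0,-0.0005,0,0,0,0,1]]]' >/dev/null; f
python3 -m inch '[[[0,-0.0005,0,0,0,0,1],[0,-0.0005,0,0,0,0,1]]]' >/dev/null; f
python3 -m inch '[[[0,-0.0005,0,0,0,0,1],[0,-0.0005,0,0,0,0,1]]]' >/dev/null; f
```

```text
t 14.15 board mm [  -5.3 -102.8   49.3] F board [ 0.43 -0.51  0.02]
t 14.35 board mm [  -5.3 -102.4   49.3] F board [-0.84 -0.28 -1.14]
t 14.55 board mm [  -5.2 -101.9   49.3] F board [-0.79 -0.12 -0.06]
```

```bash
python3 -m inch '[[[0,0.006,0,0,0,0,1],[0,0.016,-0.01,0,0,0,1],[0,0.02,-0.045,0,0,0,1],[0,0.02,-0.09,0,0,0,1],[0,0.01,-0.13,0,0,0,1],[0,-0.03,-0.16,0,0,0,1],[0,-0.07,-0.174,0,0,0,1],[0,-0.1,-0.174,0,0,0,1],[0,-0.1,-0.174,0,0,0,1],[0,-0.1,-0.174,0,0,0,1]]]' >/dev/null && python3 look.py w8 | head -2
cat > prof.py <<'E'
import cv2,numpy as np,sys
from go import *
from workcell import imaging
k=imaging.calibration("wrist");T=k["tool_from_camera"];p=np.load("w.npy");r=R.from_quat(p[3:])
def pj(*P):
    c=(r.inv().apply(W(B,P)[0]-p[:3])-T[:3,3])@T[:3,:3];q=k["mtx"]@c;return q[:2]/q[2]
im=cv2.imread(f"pics/{sys.argv[1]}.png");h=cv2.cvtColor(im,cv2.COLOR_BGR2HSV)
for z in(26,45,71):print("face@35 z",z,pj(-5,35,z).round(1))
m=((h[...,0]<20)&(h[...,1]>120)).astype(np.uint8)
m[:165]=0;m[255:]=0
m=cv2.morphologyEx(m,cv2.MORPH_OPEN,np.ones((7,7)));n,_,s,c=cv2.connectedComponentsWithStats(m);i=1+s[1:,4].argmax();print("roll bbox",s[i],c[i])
v=int(pj(-5,35,45)[1])
for vv in(v-6,v,v+6):
    a=int(pj(-5,35,45)[0]);print(vv,[(u,*map(int,h[vv,u])) for u in range(a-30,a+40,3)])
for z in(40,45,50):
    for u in(s[i][0],s[i][0]+s[i][2]):
        y=np.linspace(-200,100,3001);us=np.array([pj(-5,t,z)[0] for t in y]);print("z",z,"y",y[abs(us-u).argmin()].round(1))
E
python3 prof.py w8
```

```text
t 15.55 board mm [ -5.4  -2.5 223.9] F board [ 0.29 -0.99 -0.92]
px notches [223.  140.8] [266.8 141. ] [310.5 141.1]
face@35 z 26 [274.  206.2]
face@35 z 45 [271.1 211.2]
face@35 z 71 [266.7 219.1]
roll bbox [ 282  165  161   80 9659] [364.56185941 204.65772854]
205 [(241, 24, 118, 250), (244, 23, 117, 249), (247, 24, 120, 249), (250, 24, 119, 249), (253, 23, 118, 249), (256, 23, 114, 247), (259, 36, 5, 248), (262, 18, 12, 249), (265, 10, 36, 168), (268, 9, 35, 125), (271, 7, 34, 126), (274, 22, 121, 246), (277, 23, 122, 247), (280, 23, 120, 247), (283, 15, 167, 223), (286, 16, 173, 228), (289, 16, 164, 228), (292, 16, 161, 225), (295, 17, 159, 225), (298, 17, 154, 228), (301, 17, 148, 229), (304, 17, 147, 233), (307, 16, 149, 228), (310, 16, 144, 231)]
211 [(241, 25, 110, 253), (244, 25, 108, 253), (247, 25, 108, 253), (250, 25, 110, 253), (253, 25, 111, 253), (256, 24, 107, 252), (259, 36, 5, 248), (262, 18, 12, 249), (265, 10, 39, 175), (268, 13, 39, 125), (271, 8, 31, 124), (274, 24, 116, 253), (277, 24, 112, 253), (280, 25, 112, 252), (283, 24, 117, 251), (286, 14, 169, 222), (289, 15, 172, 225), (292, 15, 172, 225), (295, 16, 181, 223), (298, 17, 185, 223), (301, 16, 184, 220), (304, 17, 176, 224), (307, 16, 179, 221), (310, 15, 174, 223)]
217 [(241, 24, 114, 251), (244, 24, 115, 251), (247, 24, 116, 251), (250, 24, 113, 251), (253, 24, 114, 251), (256, 24, 114, 251), (259, 35, 6, 247), (262, 19, 11, 250), (265, 11, 38, 186), (268, 11, 33, 124), (271, 9, 34, 127), (274, 23, 118, 253), (277, 25, 113, 252), (280, 25, 110, 252), (283, 25, 112, 252), (286, 25, 112, 252), (289, 16, 153, 224), (292, 14, 166, 212), (295, 15, 167, 225), (298, 15, 170, 223), (301, 16, 169, 225), (304, 16, 173, 226), (307, 15, 175, 223), (310, 16, 182, 226)]
z 40 y 27.3
z 40 y -95.2
z 45 y 26.9
z 45 y -93.8
z 50 y 26.4
z 50 y -92.4
```

The plate face is at about y 35.5 and the roll's tip at about y 27, so 7–8 mm remain. I'll go back down behind the roll.

```bash
python3 -m inch '[[[0,0.04,0,0,0,0,1],[0.004,0.08,0,0,0,0,1],[0.004,0.108,0.01,0,0,0,1],[0.004,0.118,0.04,0,0,0,1],[0.004,0.118,0.08,0,0,0,1],[0.004,0.118,0.12,0,0,0,1],[0.004,0.118,0.155,0,0,0,1],[0.004,0.118,0.174,0,0,0,1],[0.004,0.114,0.175,0,0,0,1],[0.004,0.11,0.175,0,0,0,1]]]' >/dev/null; python3 go.py -1 -97 49
python3 -m inch '[[[0,-0.003,0,0,0,0,1],[0,-0.006,0,0,0,0,1],[0,-0.008,0,0,0,0,1],[0,-0.010,0,0,0,0,1],[0,-0.011,0,0,0,0,1],[0,-0.012,0,0,0,0,1],[0,-0.013,0,0,0,0,1],[0,-0.014,0,0,0,0,1]]]' >/dev/null; python3 go.py -1 -95 49
```

```text
t 16.6 board mm [  -1.3 -112.8   48.5] F board [ 0.18  0.44 -0.93]
(-1.0, -97.0, 49.0) shift [ 0.0003 -0.0158 -0.0005] turn [-0.0001  0.0005  0.0005]
t 17.4 board mm [ -1.1 -98.3  48.5] F board [ 0.37 -1.2   2.17]
(-1.0, -95.0, 49.0) shift [ 0.0001 -0.0033 -0.0005] turn [ 0.0004 -0.0003  0.0019]
```

```bash
f(){ python3 -c "from go import here;here()"; }
python3 -m inch '[[[0,-0.0005,0,0,0,0,1],[0,-0.001,0,0,0,0,1],[0,-0.0015,0,0,0,0,1]]]' >/dev/null; f
python3 -m inch '[[[0,-0.0005,0,0,0,0,1],[0,-0.0005,0,0,0,0,1]]]' >/dev/null; f
python3 -m inch '[[[0,-0.0005,0,0,0,0,1],[0,-0.0005,0,0,0,0,1]]]' >/dev/null; f
python3 -m inch '[[[0,-0.0005,0,0,0,0,1],[0,-0.0005,0,0,0,0,1]]]' >/dev/null; f
```

```text
t 17.7 board mm [ -1.2 -96.6  48.4] F board [-1.   -2.27  2.66]
t 17.9 board mm [ -1.2 -96.   48.4] F board [-0.27 -2.69  3.32]
t 18.1 board mm [ -1.2 -95.4  48.3] F board [ 0.06 -1.77  3.42]
t 18.3 board mm [ -1.3 -94.9  48.3] F board [ 0.03 -1.89  3.44]
```

```bash
python3 -m inch '[[[0,0.006,0,0,0,0,1],[0,0.016,-0.01,0,0,0,1],[0,0.02,-0.045,0,0,0,1],[0,0.02,-0.09,0,0,0,1],[0,0.01,-0.13,0,0,0,1],[0,-0.03,-0.16,0,0,0,1],[0,-0.07,-0.174,0,0,0,1],[0,-0.1,-0.174,0,0,0,1],[0,-0.1,-0.174,0,0,0,1],[0,-0.1,-0.174,0,0,0,1]]]' >/dev/null && python3 look.py w9 | head -2
python3 prof.py w9; python3 - <<'E'
import cv2,numpy as np
for n in("w5","w8","w9"):
    im=cv2.imread(f"pics/{n}.png");row=im[160].min(1)>150;xs=np.where(row[200:330])[0]+200;print(n,"saddle",xs.min(),xs.max())
    m=im[130:165,235:290].max(2)<45;y,x=np.where(m);print("knob",x.mean()+235,y.mean()+130,m.sum())
    r=im[145].min(1)<110; print("dark cols",[u for u in range(200,335) if r[u]])
E
```

```text
t 19.3 board mm [ -1.6   4.8 222.6] F board [-0.17 -0.41 -0.33]
px notches [233.6 146.4] [277.4 146.6] [321.2 146.8]
face@35 z 26 [283.2 211.2]
face@35 z 45 [280.9 216.5]
face@35 z 71 [277.3 224.8]
roll bbox [ 283  167  161   84 9834] [364.99227171 209.26804962]
210 [(250, 24, 117, 250), (253, 24, 119, 250), (256, 24, 119, 250), (259, 24, 118, 250), (262, 24, 119, 249), (265, 23, 118, 249), (268, 21, 29, 245), (271, 21, 7, 249), (274, 15, 26, 234), (277, 11, 33, 125), (280, 11, 34, 126), (283, 15, 147, 224), (286, 15, 172, 227), (289, 16, 167, 229), (292, 17, 166, 226), (295, 17, 158, 226), (298, 17, 154, 228), (301, 17, 147, 229), (304, 17, 150, 231), (307, 16, 145, 231), (310, 16, 147, 228), (313, 17, 146, 230), (316, 15, 146, 227), (319, 16, 147, 228)]
216 [(250, 25, 106, 253), (253, 25, 108, 253), (256, 25, 109, 253), (259, 25, 111, 253), (262, 25, 111, 253), (265, 25, 110, 253), (268, 21, 45, 246), (271, 25, 6, 249), (274, 13, 26, 236), (277, 8, 32, 127), (280, 11, 35, 125), (283, 24, 116, 254), (286, 15, 165, 223), (289, 14, 171, 227), (292, 15, 175, 223), (295, 16, 177, 223), 
[... 594 characters left out ...]
, 181, 224), (313, 15, 185, 222), (316, 15, 199, 220), (319, 15, 206, 218)]
z 40 y 33.9
z 40 y -88.5
z 45 y 33.4
z 45 y -87.1
z 50 y 33.0
z 50 y -85.7
w5 saddle 228 293
knob 260.52127659574467 148.20212765957447 94
dark cols [215, 249, 250, 251, 252, 253, 254, 255, 256, 257, 258, 259, 260, 261, 262, 263, 264, 265, 266, 267, 268]
w8 saddle 230 295
knob 263.38461538461536 144.71428571428572 91
dark cols [217, 218, 222, 225, 252, 253, 254, 255, 256, 257, 258, 259, 260, 261, 262, 263, 264, 265, 266, 267, 268, 269, 270, 304]
w9 saddle 241 306
knob 274.54651162790697 151.47674418604652 86
dark cols [227, 228, 264, 265, 266, 267, 268, 269, 270, 271, 272, 273, 274, 275, 276, 277, 278, 279, 280, 281]
```

The stop is unmoved in its notch, with the same pixel offset as before, and about 1 mm of gap is left. The upward force suggests the knuckle was riding on the roll, so I'll push again from slightly higher.

```bash
python3 -m inch '[[[0,0.04,0,0,0,0,1],[-0.002,0.08,0,0,0,0,1],[-0.002,0.11,0.01,0,0,0,1],[-0.002,0.121,0.04,0,0,0,1],[-0.002,0.121,0.08,0,0,0,1],[-0.002,0.121,0.12,0,0,0,1],[-0.002,0.121,0.15,0,0,0,1],[-0.002,0.121,0.168,0,0,0,1],[-0.002,0.115,0.168,0,0,0,1],[-0.002,0.11,0.168,0,0,0,1]]]' >/dev/null; python3 go.py -3 -96 53
python3 -m inch '[[[0,-0.002,0,0,0,0,1],[0,-0.004,0,0,0,0,1],[0,-0.005,0,0,0,0,1],[0,-0.006,0,0,0,0,1],[0,-0.006,0,0,0,0,1]]]' >/dev/null; python3 go.py -3 -96 53
```

```text
t 20.35 board mm [  -3.3 -105.4   54.6] F board [0.09 0.37 0.11]
(-3.0, -96.0, 53.0) shift [ 0.0003 -0.0094  0.0016] turn [-0.0003  0.0004  0.0008]
t 20.85 board mm [ -3.1 -99.   54.6] F board [0.04 0.08 0.21]
(-3.0, -96.0, 53.0) shift [ 0.0002 -0.003   0.0016] turn [ 0.0003 -0.0004  0.0023]
```

```bash
f(){ python3 -c "from go import here;here()"; }
python3 -m inch '[[[0,-0.0005,0,0,0,0,1],[0,-0.001,0,0,0,0,1],[0,-0.0015,0,0,0,0,1],[0,-0.002,0,0,0,0,1]]]' >/dev/null; f
python3 -m inch '[[[0,-0.0005,0,0,0,0,1],[0,-0.001,0,0,0,0,1]]]' >/dev/null; f
python3 -m inch '[[[0,-0.0005,0,0,0,0,1],[0,-0.0005,0,0,0,0,1]]]' >/dev/null; f
python3 -m inch '[[[0,-0.0005,0,0,0,0,1],[0,-0.0005,0,0,0,0,1]]]' >/dev/null; f
```

```text
t 21.25 board mm [ -3.3 -96.9  54.3] F board [-0.06 -0.39  0.17]
t 21.45 board mm [ -3.3 -95.9  54.3] F board [ 0.61 -0.45  0.07]
t 21.65 board mm [ -3.3 -95.4  54.3] F board [ 0.26  1.29 -0.48]
t 21.85 board mm [ -3.3 -94.9  54.3] F board [ 0.07 -0.08 -0.1 ]
```

```bash
f(){ python3 -c "from go import here;here()"; }
python3 -m inch '[[[0,-0.0005,0,0,0,0,1],[0,-0.0005,0,0,0,0,1]]]' >/dev/null; f
python3 -m inch '[[[0,-0.0005,0,0,0,0,1],[0,-0.0005,0,0,0,0,1]]]' >/dev/null; f
python3 -m inch '[[[0,-0.0005,0,0,0,0,1],[0,-0.0005,0,0,0,0,1]]]' >/dev/null; f
```

```text
t 22.05 board mm [ -3.3 -94.4  54.3] F board [-0.84  0.04  0.21]
t 22.25 board mm [ -3.3 -93.9  54.3] F board [-0.7  -0.01  0.25]
t 22.45 board mm [ -3.3 -93.4  54.3] F board [-0.3   0.05 -0.59]
```

```bash
f(){ python3 -c "from go import here;here()"; }
python3 -m inch '[[[0,-0.0005,0,0,0,0,1],[0,-0.0005,0,0,0,0,1]]]' >/dev/null; f
python3 -m inch '[[[0,-0.0005,0,0,0,0,1],[0,-0.0005,0,0,0,0,1]]]' >/dev/null; f
python3 -m inch '[[[0,0,0,0,0,0,1]]]' >/dev/null; f
```

```text
t 22.65 board mm [ -3.3 -92.9  54.3] F board [ 0.54 -0.02 -0.01]
t 22.85 board mm [ -3.3 -92.4  54.3] F board [-0.72 -1.09 -0.22]
t 22.95 board mm [ -3.3 -92.5  54.3] F board [0.03 0.05 0.  ]
```

```bash
f(){ python3 -c "from go import here;here()"; }
python3 -m inch '[[[0,-0.0005,0,0,0,0,1]]]' >/dev/null; f
python3 -m inch '[[[0,-0.0005,0,0,0,0,1]]]' >/dev/null; f
python3 -m inch '[[[0,-0.0003,0,0,0,0,1]]]' >/dev/null; f
python3 -m inch '[[[0,0,0,0,0,0,1]]]' >/dev/null; f
```

```text
t 23.05 board mm [ -3.3 -92.1  54.3] F board [-0.6  -0.14  0.47]
t 23.15 board mm [ -3.3 -91.5  54.3] F board [-0.32 -0.73 -0.15]
t 23.25 board mm [ -3.3 -91.2  54.3] F board [-0.29 -0.95 -1.03]
t 23.35 board mm [ -3.3 -91.3  54.3] F board [ 0.42 -0.06 -0.46]
```

```bash
f(){ python3 -c "from go import here;here()"; }
python3 -m inch '[[[0,-0.0005,0,0,0,0,1]]]' >/dev/null; f
python3 -m inch '[[[0,-0.0004,0,0,0,0,1]]]' >/dev/null; f
python3 -m inch '[[[0,-0.0004,0,0,0,0,1]]]' >/dev/null; f
python3 -m inch '[[[0,0,0,0,0,0,1]]]' >/dev/null; f
```

```text
t 23.45 board mm [ -3.3 -91.   54.3] F board [-0.87 -2.82  0.17]
t 23.55 board mm [ -3.4 -90.7  54.3] F board [-0.03 -2.64  1.08]
t 23.65 board mm [ -3.4 -90.4  54.3] F board [-0.26 -4.39  0.54]
t 23.75 board mm [ -3.3 -90.2  54.3] F board [-0.12 -2.18 -0.27]
```

The push force rose clearly to about 3 N, so the roll is against the stop. I'll withdraw and check.

```bash
python3 -m inch '[[[0,0.006,0,0,0,0,1],[0,0.016,-0.01,0,0,0,1],[0,0.02,-0.045,0,0,0,1],[0,0.02,-0.09,0,0,0,1],[0,0.01,-0.13,0,0,0,1],[0,-0.03,-0.16,0,0,0,1],[0,-0.07,-0.17,0,0,0,1],[0,-0.09,-0.17,0,0,0,1],[0,-0.09,-0.17,0,0,0,1],[0,-0.09,-0.17,0,0,0,1]]]' >/dev/null && python3 look.py wa | head -2
python3 prof.py wa; python3 - <<'E'
import cv2,numpy as np
im=cv2.imread("pics/wa.png")
for v in(155,160,165):
    xs=np.where((im[v].min(1)>150)[200:330])[0]+200;print("saddle",xs.min(),xs.max())
r=im[145].min(1)<110; print("dark cols",[u for u in range(200,345) if r[u]])
E
```

```text
t 24.75 board mm [ -3.4  -0.4 224.8] F board [-0.34 -0.72 -0.44]
px notches [226.6 143.7] [270.2 143.8] [313.7 144. ]
face@35 z 26 [276.9 208.5]
face@35 z 45 [274.3 213.6]
face@35 z 71 [270.1 221.6]
roll bbox [ 274  165  161   83 9688] [356.39636664 206.44033856]
207 [(244, 24, 118, 250), (247, 23, 118, 249), (250, 24, 117, 249), (253, 24, 119, 249), (256, 23, 117, 248), (259, 22, 97, 248), (262, 30, 5, 248), (265, 14, 15, 249), (268, 10, 38, 156), (271, 8, 32, 127), (274, 13, 108, 170), (277, 15, 169, 226), (280, 16, 168, 227), (283, 17, 161, 227), (286, 17, 160, 225), (289, 17, 154, 229), (292, 17, 149, 229), (295, 17, 150, 230), (298, 17, 151, 227), (301, 16, 144, 228), (304, 16, 147, 230), (307, 16, 149, 228), (310, 15, 144, 228), (313, 16, 148, 229)]
213 [(244, 25, 108, 253), (247, 25, 109, 253), (250, 25, 107, 253), (253, 25, 110, 253), (256, 25, 109, 253), (259, 24, 102, 252), (262, 36, 5, 248), (265, 17, 14, 249), (268, 10, 37, 160), (271, 11, 33, 124), (274, 11, 42, 129), (277, 17, 152, 233), (280, 15, 173, 227), (283, 15, 177, 226), (286, 16, 174, 224), (289, 16, 182, 223),
[... 215 characters left out ...]
 (250, 24, 112, 251), (253, 24, 116, 251), (256, 24, 116, 251), (259, 23, 112, 250), (262, 30, 4, 248), (265, 18, 12, 249), (268, 9, 36, 169), (271, 11, 38, 128), (274, 9, 45, 130), (277, 25, 108, 254), (280, 21, 130, 244), (283, 14, 167, 209), (286, 14, 167, 223), (289, 15, 161, 225), (292, 15, 164, 224), (295, 16, 170, 226), (298, 16, 176, 224), (301, 16, 184, 225), (304, 15, 188, 223), (307, 15, 197, 220), (310, 14, 204, 217), (313, 14, 211, 218)]
z 40 y 35.8
z 40 y -87.3
z 45 y 35.2
z 45 y -86.0
z 50 y 34.6
z 50 y -84.6
saddle 200 329
saddle 233 298
saddle 234 297
dark cols [221, 254, 255, 256, 257, 258, 259, 260, 261, 262, 263, 264, 265, 266, 267, 268, 269, 270, 271, 272, 273, 343, 344]
```

```bash
python3 -c "
from workcell import order;print(order.hand_in())"
```

```text
the job is handed in; nothing more can be done
None
```

I handed the job in at about 25 s: my last camera check showed the stop seated in the middle notch to within about 1 mm and the roll's end resting against it, with the arm clear; the hand-in gave no verdict.

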